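# Tip the milling ball from the lidded tin into the weighing bowl

## Task

Pick up the oblong spouted tin by pinching tin and loose lid together across their seam, so that your fingers hold the lid shut, and carry it upright to the white tile beside the balance. Set it down there, slide the lid off sideways without lifting it up and leave it lying flat, knob up, beside the tin. Then tip the steel ball out over the spout into the weighing bowl on the balance, without touching the ball, and stand the tin upright on the tile again.

Things in the scene. Friction and masses are not known exactly. Their poses are not given: they have to be found in the camera images.
- tin: Steel tin, 120 (x) x 60 (y) x 36 mm high, 0.35 kg. Origin: centre of the outline, on the underside; z up. The -x end is the spout, cut away below (it stands on x -20 to +60). Inside, floor 4 mm high for x over +20, then a smooth chute up to a lip, jutting out past the lid to x -75, 23 mm high: tilt it 30 degrees or more spout down and the ball rolls out.
- lid: Loose flat aluminium lid, 120 (x) x 60 (y) x 10 mm, about 0.12 kg, just lying on the tin's top edges, flush all round: the seam is 36 mm above the tin's underside. On its middle a black bar knob 40 mm long (x), 12 wide (y), standing 22 mm above the plate. Origin: centre of the plate's underside; axes as the tin's at the start.
- ball: Steel milling ball, 22 mm diameter, 44 g, loose inside the tin (out of sight while the lid is on). Origin: its centre.
- balance: Fixed white balance 160 (x) x 150 x 36 mm high, origin on the bench (z = 0) under the centre of its fixed steel bowl: bowl floor 44 mm, rim 88 mm above the bench, rim radius 70, floor radius 45. The display faces -x. On the +x side lies a fixed white tile, 140 (x) x 260 (y) x 6 mm thick, its centre 170 mm along x from the origin: room for tin and lid side by side.
Not all that is in view belongs to the job. What is shaped like the lid but green is not meant. Leave any yellow look-alike of the tin alone.

How it is judged:
On the way, in this order (a step that is already met when the one before it is completed fails the run):
1. the tin is carried clear of the bench, upright within 20 degrees, with the fingers pressing on the lid and the lid shut (within 12 mm) (height (world z) of tin above 0.04 m and angle between tin's own z axis and vertical below 0.35 rad and contact force between the fingers and lid above 1 N and distance between lid and tin below 0.045 m and horizontal distance between lid and tin below 0.012 m), for 0.3 s.
2. the tin stands on the tile (its origin within the tile), upright, still shut (lid within 12 mm), the ball inside (x of tin in the frame of balance between 0.1 and 0.24 m and y of tin in the frame of balance between -0.13 and 0.13 m and height (world z) of tin below 0.012 m and angle between tin's own z axis and vertical below 0.15 rad and linear speed of tin below 0.02 m/s and horizontal distance between lid and tin below 0.012 m and distance between ball and tin below 0.07 m), for 0.2 s.
3. the lid is off the tin, its centre at least 60 mm to the side and low on the tile or bench, the tin still upright with the ball inside (horizontal distance between lid and tin above 0.06 m and height (world z) of lid below 0.02 m and angle between each of lid, tin's own z axis and vertical below 0.15 rad and height (world z) of tin below 0.012 m and distance between ball and tin below 0.07 m), for 0.2 s.
4. the tin has been tipped and the ball lies in the weighing bowl (angle between tin's own z axis and vertical above 0.25 rad and horizontal distance between ball and balance below 0.06 m and z of ball in the frame of balance between 0.045 and 0.075 m), for 0.2 s.
At the end, for the whole second after the job is handed in: The ball lies in the weighing bowl; the tin stands upright (within 8 degrees) and at rest on the tile, its centre within the tile's outline; the lid lies flat, knob up (within 8 degrees), at rest on the tile or bench, its centre at least 60 mm from the tin's (horizontal distance between ball and balance below 0.06 m and z of ball in the frame of balance between 0.045 and 0.075 m and x of tin in the frame of balance between 0.1 and 0.24 m and y of tin in the frame of balance between -0.13 and 0.13 m and height (world z) of tin below 0.012 m and angle between each of tin, lid's own z axis and vertical below 0.15 rad and linear speed of each of tin, lid below 0.02 m/s and horizontal distance between lid and tin above 0.06 m and height (world z) of lid below 0.02 m); the robot touches nothing.
It fails at once if the fingers press on the ball (contact force between the fingers and ball above 0.5 N).
It fails at once if the lid is lifted more than 25 mm off the upright tin instead of being slid (angle between tin's own z axis and vertical below 0.2 rad and height (world z) of tin below 0.012 m and z of lid in the frame of tin above 0.061 m).
It also fails if it takes over 67 s, if anything falls off the work surface, if the arm or the gripper's body presses on something with over 40 N, if the wrist force passes 120 N, or if a joint passes its speed limit or range.

## Robot

A 7-joint arm with a two-finger parallel gripper is mounted at the origin on the work surface. World frame = base frame: x ahead of the robot, y to its left, z up, the work surface at z = 0. Lengths are in m, angles in rad, forces in N, time in s.
With the tool pointing down it reaches from about 0.35 to 0.9 m from the base axis. Payload 19.9 kg.
Tool frame: the origin (TCP) lies between the finger pads; the fingertips stand 14 mm ahead of it and the grasp point (between the pads) lies 5 mm behind it; z points along the fingers, y is the direction in which the jaws open and shut (so a half turn about z gives the same grasp; the last joint's range is limited). The gripper opens to 94 mm and grips with 3 to 60 N. Pads are 16 mm wide; open, the fingers measure 119 mm over their backs; the gripper's body (75 mm by 177 mm) begins 78 mm behind the grasp point.
Start: joints at [-1.329, 0.417, -0.01, 1.614, 0.005, 1.111, -0.053], TCP at [0.174, 0.6, 0.219] pointing down, gripper open.
Joint ranges: [-2.81, 2.81], [-0.39, 2.02], [-1.27, 1.25], [0.06, 2.57], [-1.19, 4.33], [0.19, 2], [-2.82, 2.82]. Speed limits (rad/s): [1.89, 1.89, 2.39, 2.39, 3.01, 3.01, 3.01].

## Interface

Orientations are given as a unit quaternion [x, y, z, w].
In Python, from plant import status, vision, job_done gives the robot as it stands. The module is installed in compiled form; this text tells all that it offers.
- The arm moves only by the tool servo_tool, never from a script. Its argument "moves" is text: rows parted by semicolons, each of 5 numbers parted by spaces: the opening, from 0 (shut) to 1 (fully open), then the shift along the tool's x, y, z in units of 40 mm (1.0 is 40 mm), then the turn about the tool's z in units of 6 degrees (1.0 is 6 degrees). A call has 1 to 20 rows; each row shifts and turns the commanded pose from where the row before left it, along the tool's axes as they then stand; what a row does not reach is not made up. A row lasts 1/8 s, in which the tool goes at most 62.5 mm and 10.7 degrees, less where a joint would pass 70% of its speed; a pose out of reach is approached as far as the arm can. A call is refused whole if a number of a shift passes 1 or a number of a turn 1, either way. A call with a gripper value outside its range is refused whole. The fingers move at their own pace and stop on an object; "grip_force" is the grip in N (left out, the last holds). Time passes only in rows, so rows that do not move let the fingers close. It gives the time, the measured TCP pose, the force and the opening at its end, in the units of the state.
- status.read_state(): the state, without advancing time (a new reading comes with each control period).
- vision.get_image(name): name is "scene" or "top"; returns a dict with "img" (384x512x3 uint8, blue, green, red), "depth" (384x512 float32, m along the optical axis (not along the pixel's ray), 0 where there is no reading), "fx", "fy", "cx", "cy" (pixels), "rvec" (rotation vector, rad) and "tvec" (3), from world to camera coordinates, as OpenCV has them. Camera axes: x right, y down, z forward; pixel columns grow to the right and rows downward; lengths in m; the calibration is good to about 2 mm. A picture is of the moment at which its call begins.
- job_done(): hands the job in, once; it reports no verdict.
The state is a dict: "time_s": time; "joint_positions": joint angles; "joint_vel": joint speeds; "joint_efforts": joint torques, N m; "ee_pos": TCP position; "tool_rot": TCP orientation; "ft_force": force on the tool from outside, world axes, zero at the start; "moment": the same for the moment, N m; "width": opening from 0.0 (shut) to 1.0 (fully open).
Only numpy, scipy, OpenCV 4.12 (cv2) and the standard library are available. Lean on these libraries where they do the work, as an engineer would, in place of code of your own. Each camera call takes 0.05 s, during which the arm holds its last target. There are 200 camera calls.

## Working session

There is one attempt and no reset: what is moved stays moved. The work goes in short steps, Python scripts to look and compute and a tool call to move; the robot and the scene stay as the last step left them, time stands still between calls to the robot, and variables do not carry over. Pictures are saved under pics/ and viewed, about 8 in all and at most 12, crops included, and the job is handed in when it is done.

Besides the shell and the picture viewer there is one more tool, called after "Call:" as name(argument=value, ...) on one line, values as JSON. servo_tool: Moves the arm, as the interface text tells. Its arguments: {"type":"object","properties":{"moves":{"type":"string"},"grip_force":{"type":"number"}},"required":["moves"]}

```bash
mkdir -p pics; cat > h.py <<'E'
import numpy as np, cv2
from plant import status, vision, job_done
def get(n):
    d=vision.get_image(n); R=cv2.Rodrigues(np.array(d['rvec'],float))[0]; t=np.array(d['tvec'],float).ravel()
    d['R']=R; d['t']=t; d['c']=-R.T@t; return d
def ray(d,u,v,z):
    r=d['R'].T@np.array([(u-d['cx'])/d['fx'],(v-d['cy'])/d['fy'],1.]); return d['c']+r*(z-d['c'][2])/r[2]
def cloud(d):
    v,u=np.mgrid[:384,:512]; D=d['depth']; P=np.stack([(u-d['cx'])/d['fx']*D,(v-d['cy'])/d['fy']*D,D],-1)
    return (P-d['t'])@d['R']
E
python3 - <<'E'
from h import *
for n in ('scene','top'):
    d=get(n); cv2.imwrite(f'pics/{n}0.png',d['img']); np.savez(f'{n}0.npz',**d); print(n,d['c'],d['R'][2],d['fx'])
s=status.read_state(); print(s)
a=cv2.imread('pics/scene0.png');b=cv2.imread('pics/top0.png')
E
```

```text
scene [ 1.1584252  -0.26860206  0.80687826] [-0.53446996  0.26717669 -0.80184692] 438.8488735858043
top [ 0.58471449 -0.0061504   1.01108934] [ 0.08158108 -0.01595012 -0.99653907] 370.73550705581823
{'time_s': 0.1, 'joint_positions': array([-1.32950412,  0.41788372, -0.01030257,  1.61409284,  0.00472044,
        1.11070307, -0.05297081]), 'joint_vel': array([ 2.43582887e-03, -6.47268905e-05,  8.74647069e-04, -2.94404700e-03,
        5.01395880e-04, -2.40788700e-03,  7.69878897e-04]), 'joint_efforts': array([ 3.55135584e-03, -8.52562952e+01,  6.41809814e-01, -4.26690960e+01,
       -4.87376482e-02,  1.63643772e-02,  7.31973023e-05]), 'ee_pos': array([0.17432605, 0.59986854, 0.2189158 ]), 'tool_rot': array([ 1.40902739e-01,  9.90023300e-01, -5.31446474e-04, -2.38453976e-05]), 'ft_force': array([ 0.25558792, -0.18136242,  0.29036601]), 'moment': array([-0.0128458 , -0.01577081, -0.00539483]), 'width': 1.0030695829606873}
```

View pics/scene0.png

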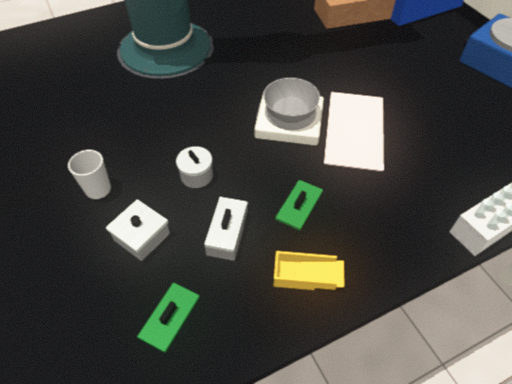

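View pics/top0.png

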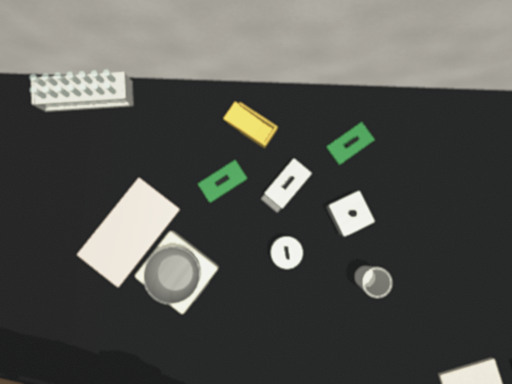

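Candidates for the tin: the oblong white box at scene (227,228) / top (287,184). The square box at (138,229) and the round one at (195,167) are not oblong, and the open yellow one is a look-alike. I'll confirm this in an enlarged crop and measure.

```bash
python3 - <<'E'
from h import *
s=dict(np.load('scene0.npz'));t=dict(np.load('top0.npz'))
a=cv2.resize(s['img'][185:270,190:270],(400,425),interpolation=cv2.INTER_CUBIC);b=cv2.resize(t['img'][145:225,247:327],(400,425),interpolation=cv2.INTER_CUBIC)
cv2.imwrite('pics/crop.png',np.hstack([a,b]))
def rect(P,m,name):
    q=P[m]; r=cv2.minAreaRect(q[:,:2].astype(np.float32)); print(name,len(q),'c',np.round(r[0],4),'size',np.round(r[1],4),'ang',round(r[2],2),'z',np.round(np.percentile(q[:,2],[5,50,95]),4))
for n,d,box in (('scene',s,(190,270,190,270)),('top',t,(150,220,255,320))):
    P=cloud(d);m=np.zeros((384,512),bool);m[box[0]:box[1],box[2]:box[3]]=1
    hi=m&(d['depth']>0)&(d['img'].min(2)>110); rect(P,hi&(P[...,2]>.04)&(P[...,2]<.052),n+' lid')
    rect(P,m&(P[...,2]>.06),n+' knob'); rect(P,m&(P[...,2]>.015)&(P[...,2]<.035),n+' lip/sides')
    # colour-based with ray to z=.046
    w=(m&(d['img'].min(2)>150)).astype(np.uint8); c=max(cv2.findContours(w,0,1)[0],key=cv2.contourArea).reshape(-1,2)
    X=np.array([ray(d,u,v,.046)[:2] for u,v in c],np.float32); print(n,'rays',cv2.minAreaRect(X))
    # black knob pixels
    hull=cv2.convexHull(c); hm=cv2.fillConvexPoly(np.zeros((384,512),np.uint8),hull,1)
    k=np.argwhere((hm>0)&(d['img'].max(2)<80)); print(n,'knob px',k[:,::-1].mean(0),ray(d,*k[:,::-1].mean(0),.06))
    # balance / tile
    P2=P[...,:]; 
    mm=np.zeros((384,512),bool)
    if n=='top': mm[170:290,70:190]=1
    else: mm[70:180,320:395]=1
    rect(P,mm&(d['img'].min(2)>150)&(abs(P[...,2]-.006)<.006),n+' tile')
    mm[:]=0
    if n=='top': mm[225:318,130:222]=1
    else: mm[70:150,250:326]=1
    rect(P,mm&(abs(P[...,2]-.036)<.004)&(d['img'].min(2)>150),n+' bal');rect(P,mm&(P[...,2]>.075),n+' bowl rim')
E
```

```text
scene lid 1336 c [ 0.6893 -0.1017] size [0.0607 0.1228] ang 51.27 z [0.0435 0.046  0.0483]
scene knob 144 c [ 0.9132 -0.1872] size [0.0222 0.5162] ang 69.17 z [0.0621 0.0682 0.8069]
scene lip/sides 215 c [ 0.7073 -0.0849] size [0.0546 0.1461] ang 28.24 z [0.0163 0.0256 0.034 ]
scene rays ((0.6906296610832214, -0.10375415533781052), (0.061616748571395874, 0.12404032796621323), 51.592647552490234)
scene knob px [225.79207921 219.22772277] [ 0.69176582 -0.10386234  0.06      ]
scene tile 4045 c [0.5478 0.3206] size [0.142  0.2703] ang 54.17 z [0.0037 0.0063 0.0088]
scene bal 782 c [0.4506 0.1808] size [0.1596 0.1515] ang 54.17 z [0.0331 0.0358 0.0385]
scene bowl rim 599 c [0.7893 0.0035] size [0.1365 0.907 ] ang 62.16 z [0.0759 0.0837 0.0901]
top lid 965 c [ 0.6912 -0.1014] size [0.0599 0.1201] ang 51.53 z [0.0432 0.046  0.0488]
top knob 88 c [ 0.6434 -0.0621] size [0.0118 0.1617] ang 50.57 z [0.0658 0.0682 1.0111]
top lip/sides 134 c [ 0.6395 -0.0591] size [0.0566 0.0171] ang 51.86 z [0.0186 0.0213 0.0259]
top rays ((0.6850429773330688, -0.09826306998729706), (0.06189489737153053, 0.13480302691459656), 51.47989273071289)
top knob px [288.10344828 182.10344828] [ 0.69049633 -0.10174828  0.06      ]
top tile 5131 c [0.5395 0.3052] size [0.178 0.263] ang 54.21 z [0.003  0.0061 0.0091]
top bal 971 c [0.4517 0.1816] size [0.158  0.1487] ang 54.18 z [0.0329 0.0359 0.039 ]
top bowl rim 537 c [0.4752 0.1103] size [0.1374 0.2888] ang 17.8 z [0.0761 0.0859 1.0111]
```

View pics/crop.png

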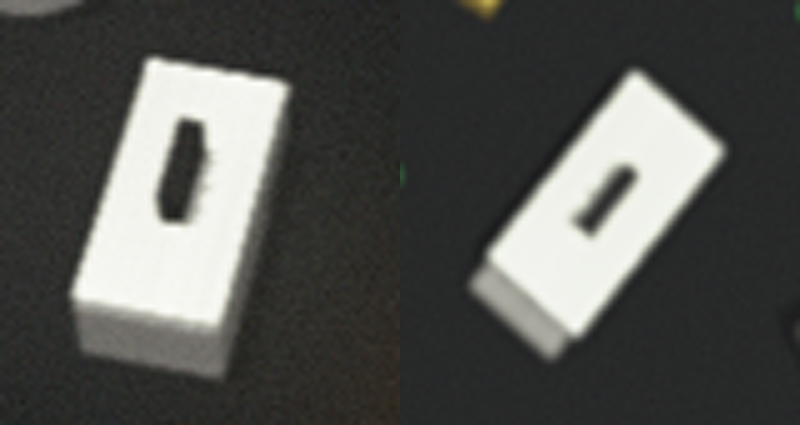

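The crop confirms it. The white lid has a black bar knob, and the grey spout juts out at the lower-left in the top view (near top px 272,203). Lid top is at z=0.046 in both views and 120x60, as specified. Tin centre is about (0.690,-0.102), yaw about -38.5°, with the spout toward 141.5°. Balance is at (0.451,0.181), yaw 54.2°, and the tile lies 0.170 along it, which agrees. Now moving.

Call:
servo_tool(moves="1 0 0 0 0.93;1 0 0 0 0.93;1 0 0 0 0.93;1 0 0 0 0.93;1 -0.876 -0.238 0 0;1 -0.876 -0.238 0 0;1 -0.876 -0.238 0 0;1 -0.876 -0.238 0 0;1 -0.876 -0.238 0 0;1 -0.876 -0.238 0 0;1 -0.876 -0.238 0 0;1 -0.876 -0.238 0 0;1 -0.876 -0.238 0 0;1 -0.876 -0.238 0 0;1 -0.876 -0.238 0 0;1 -0.876 -0.238 0 0;1 -0.876 -0.238 0 0;1 -0.876 -0.238 0 0;1 -0.876 -0.238 0 0;1 -0.876 -0.238 0 0", grip_force=40)

```text
time_s: 2.6
ee_pos: [0.5186, 0.1308, 0.2193]
tool_rot: [0.33, 0.944, -0.0, -0.0]
ft_force: [0.2, 0.9, 0.4]
width: 1.001
```

Call:
servo_tool(moves="1 -0.876 -0.238 0 0;1 -0.876 -0.238 0 0;1 -0.876 -0.238 0 0;1 -0.876 -0.238 0 0;1 -0.876 -0.238 0 0;1 -0.876 -0.238 0 0;1 -0.876 -0.238 0 0;1 -0.876 -0.238 0 0;1 0 0 0 0;1 0 0 0 0;1 0 0 0 0")

```text
time_s: 3.98
ee_pos: [0.6898, -0.1012, 0.2196]
tool_rot: [0.329, 0.944, 0.0, -0.0]
ft_force: [-0.3, 0.3, 0.3]
width: 1.0
```

```bash
cat >> h.py <<'E'
from scipy.spatial.transform import Rotation as Ro
def rep(tx=None,ty=None,tz=None,yawy=None):
    s=status.read_state(); R=Ro.from_quat(s['tool_rot']).as_matrix(); p=np.array(s['ee_pos'])
    y=np.degrees(np.arctan2(R[1,1],R[0,1]))
    print('t',round(s['time_s'],2),'p',np.round(p,4),'tool y',round(y,2),'zdown',np.round(R[:,2],3),'w',round(s['width'],3),'F',np.round(s['ft_force'],2),'j',np.round(s['joint_positions'],2))
    if yawy is not None: print(' turn units',((y-yawy+90)%180-90)/6)
    if tx is not None: print(' shift units (now axes)',np.round(R.T@(np.array([tx,ty,tz])-p)/.04,3))
E
python3 -c "
from h import *
rep(.690,-.102,.032,51.5)"
```

```text
t 3.98 p [ 0.6898 -0.1012  0.2196] tool y 51.55 zdown [-0.  0. -1.] w 1.0 F [-0.25  0.31  0.26] j [-0.19  0.58  0.44  1.42 -0.26  1.19  1.19]
 turn units 0.008175880097605651
 shift units (now axes) [-0.018 -0.015  4.689]
```

Call:
servo_tool(moves="1 0 0 0.8 0;1 0 0 0.8 0;1 0 0 0.8 0;1 0 0 0.8 0;1 0 0 0.8 0;1 0 0 0.4 0;1 0 0 0.26 0;1 0 0 0 0;0 0 0 0 0;0 0 0 0 0;0 0 0 0 0;0 0 0 0 0;0 0 0 0 0;0 0 0 0 0", grip_force=45)

```text
time_s: 5.72
ee_pos: [0.69, -0.1025, 0.0333]
tool_rot: [0.33, 0.944, -0.0, 0.0]
ft_force: [-2.0, -1.7, 5.0]
width: 0.63
```

Call:
servo_tool(moves="0 0 0 -0.1 0;0 0 0 -0.3 0;0 0 0 -0.5 0;0 0 0 -0.6 0;0 0 0 -0.6 0;0 0 0 -0.5 0;0 0 0 -0.3 0;0 0 0 0 0;0 0 0 0 0")

```text
time_s: 6.85
ee_pos: [0.6896, -0.1022, 0.1482]
tool_rot: [0.33, 0.944, -0.0, -0.001]
ft_force: [0.3, -0.2, -6.0]
width: 0.632
```

```bash
python3 -c "
from h import *
rep(.690,-.102,.032,51.5)
x=np.array([.451,.181])+.173*np.array([.585,.811])-.05*np.array([-.811,.585]);print(x)
d=get('scene');cv2.imwrite('pics/lift.png',cv2.resize(d['img'][120:300,150:310],(640,600)))"
```

```text
t 6.85 p [ 0.6896 -0.1022  0.1482] tool y 51.48 zdown [-0.001  0.    -1.   ] w 0.632 F [ 0.3  -0.19 -6.03] j [-0.18  0.65  0.42  1.49 -0.28  1.07  1.21]
 turn units -0.00376431970999865
 shift units (now axes) [-0.007  0.013  2.905]
[0.592755 0.292053]
```

View pics/lift.png

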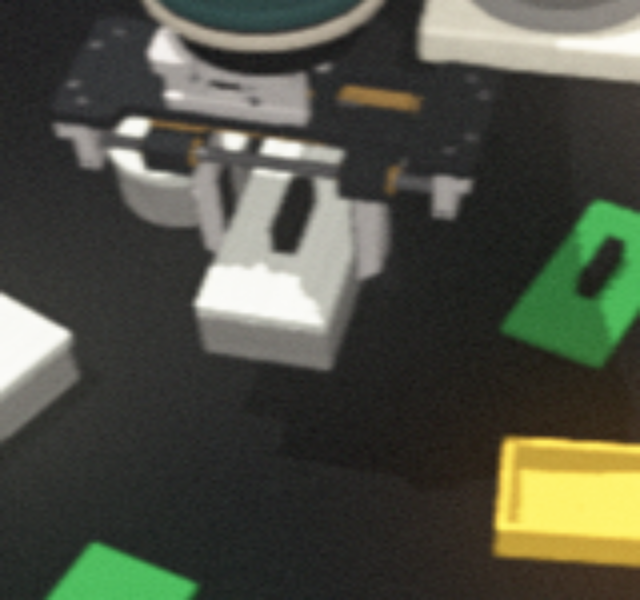

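The lift shows the tin level, the lid shut, and the fingers across the seam. The weight reading agrees. Carrying it to the tile.

Call:
servo_tool(moves="0 0.3 0.2 0 0;0 0.5 0.4 0 0;0 0.669 0.517 0 0;0 0.669 0.517 0 0;0 0.669 0.517 0 0;0 0.669 0.517 0 0;0 0.669 0.517 0 0;0 0.669 0.517 0 0;0 0.669 0.517 0 0;0 0.669 0.517 0 0;0 0.669 0.517 0 0;0 0.669 0.517 0 0;0 0.35 0.26 0 0;0 0.19 0.17 0 0;0 0 0 0 0;0 0 0 0 0")

```text
time_s: 8.9
ee_pos: [0.5937, 0.2903, 0.1491]
tool_rot: [0.331, 0.944, -0.0, 0.0]
ft_force: [0.4, -0.7, -5.9]
width: 0.635
```

Call:
servo_tool(moves="0 0 0 0 -0.45;0 0 0 0 -0.9;0 0 0 0 -0.9;0 0 0 0 -0.9;0 0 0 0 -0.9;0 0 0 0 -0.9;0 0 0 0 -0.9;0 0 0 0 -0.9;0 0 0 0 -0.9;0 0 0 0 -0.9;0 0 0 0 -0.9;0 0 0 0 -0.9;0 0 0 0 -0.9;0 0 0 0 -0.9;0 0 0 0 -0.9;0 0 0 0 -0.9;0 0 0 0 -0.9;0 0 0 0 -0.6;0 0 0 0 0;0 0 0 0 0")

```text
time_s: 11.4
ee_pos: [0.5934, 0.2911, 0.1491]
tool_rot: [-0.454, 0.891, -0.0, -0.0]
ft_force: [0.5, 0.5, -5.1]
width: 0.633
```

```bash
python3 -c "
from h import *
rep(.593,.292,.039,144.2)
d=get('top');P=cloud(d);m=np.zeros((384,512),bool);m[160:300,60:230]=1
def rect(m,n): q=P[m]; r=cv2.minAreaRect(q[:,:2].astype(np.float32)); print(n,len(q),np.round(r[0],4),np.round(r[1],4),r[2],np.percentile(q[:,2],[5,50,95]))
w=m&(d['img'].min(2)>120)
rect(w&(abs(P[...,2]-.162)<.01),'lid?')
g=m&(P[...,2]>.005)&(abs(P[...,2]-.006)<.004); print(g.sum())
cv2.imwrite('pics/carry.png',cv2.resize(d['img'][140:320,50:250],(800,600)))"
```

```text
t 11.4 p [0.5934 0.2911 0.1491] tool y 144.04 zdown [ 0. -0. -1.] w 0.633 F [ 0.45  0.47 -5.07] j [-0.51  0.55  0.01  1.58 -0.01  1.01  2.02]
 turn units -0.026211669116927776
 shift units (now axes) [-0.013  0.023  2.752]
lid? 643 [0.576  0.2738] [0.0687 0.0701] 53.73727035522461 [0.15848551 0.1616214  0.16433191]
2450
```

View pics/carry.png

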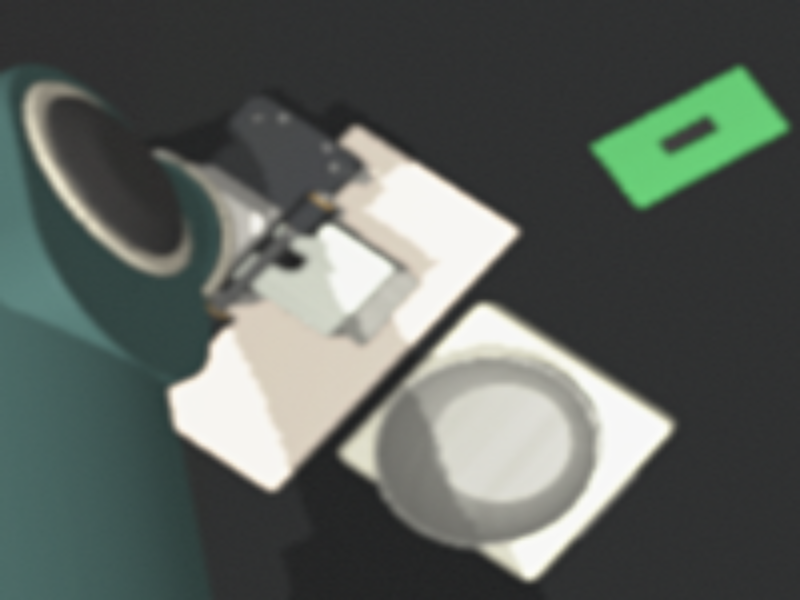

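Spout faces the balance and the lid is shut. Lowering.

Call:
servo_tool(moves="0 0 0.02 0.4 0;0 0 0 0.6 0;0 0 0 0.6 0;0 0 0 0.5 0;0 0 0 0.3 0;0 0 0 0.15 0;0 0 0 0.1 0;0 0 0 0.08 0;0 0 0 0.02 0;0 0 0 0 0;0 0 0 0 0")

```text
time_s: 12.82
ee_pos: [0.5927, 0.2922, 0.0394]
tool_rot: [-0.455, 0.89, -0.0, 0.0]
ft_force: [-0.3, 0.5, -3.7]
width: 0.63
```

Call:
servo_tool(moves="0.7 0 0 0 0;0.8 0 0 0 0;1 0 0 0 0;1 0 0 0 0;1 0 0 0 0;1 0 0 -0.5 0;1 0 0 -0.7 0;1 0 0 -0.7 0;1 0 0 -0.1 0;1 0 0 0 0", grip_force=30)

```text
time_s: 14.08
ee_pos: [0.5926, 0.2922, 0.1196]
tool_rot: [-0.455, 0.89, -0.0, 0.0]
ft_force: [-0.3, -0.0, -0.6]
width: 1.003
```

```bash
python3 -c "
from h import *
rep(.593,.292,.073,144.2)
for n in('top','scene'):
  d=get(n);P=cloud(d)
  m=np.hypot(P[...,0]-.593,P[...,1]-.292)<.11
  def rect(m,n): q=P[m]; r=cv2.minAreaRect(q[:,:2].astype(np.float32)); print(n,len(q),np.round(r[0],4),np.round(r[1],4),r[2],np.percentile(q[:,2],[5,50,95]))
  rect(m&(abs(P[...,2]-.052)<.004)&(d['img'].min(2)>100),n+'lid')
  k=m&(abs(P[...,2]-.074)<.005)&(d['img'].max(2)<100)
  if k.sum()>3: rect(k,n+'knob')
d=get('scene');cv2.imwrite('pics/set.png',cv2.resize(d['img'][60:190,240:410],(780,600)))"
```

```text
t 14.07 p [0.5926 0.2922 0.1196] tool y 144.18 zdown [ 0.001  0.    -1.   ] w 1.003 F [-0.28 -0.02 -0.63] j [-0.51  0.58  0.01  1.6  -0.01  0.96  2.02]
 turn units -0.0037807234889442043
 shift units (now axes) [-0.002 -0.012  1.164]
toplid 639 [0.5859 0.2813] [0.0908 0.0608] 54.14999771118164 [0.04916633 0.05202542 0.05471361]
topknob 55 [0.5926 0.2891] [0.0314 0.0102] 54.0915641784668 [0.07079939 0.07387515 0.07653729]
scenelid 765 [0.5922 0.2924] [0.1186 0.0664] 53.27804946899414 [0.04959408 0.05218712 0.05448309]
sceneknob 27 [0.5872 0.2815] [0.014  0.0105] 53.399166107177734 [0.07066549 0.07367169 0.07478031]
```

View pics/set.png

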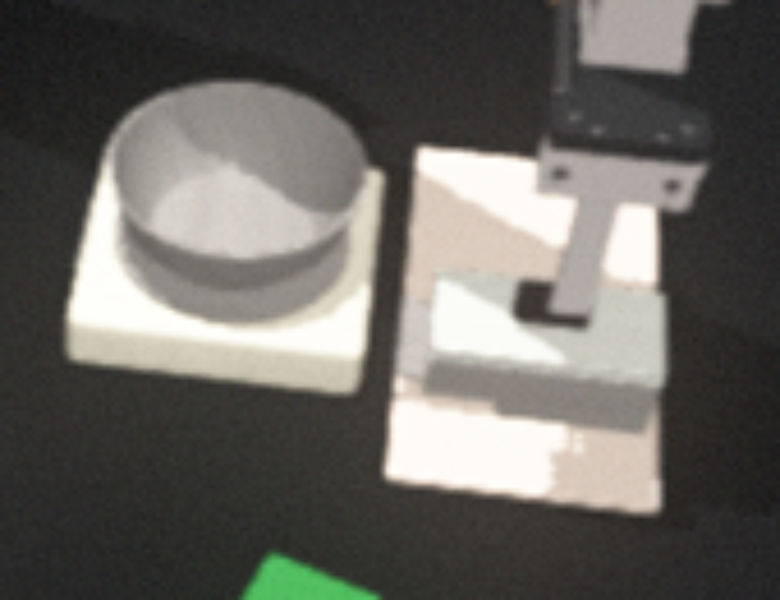

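Tin stands on the tile, shut, lid top at 0.052 (as expected). Now gripping the knob.

Call:
servo_tool(moves="0.35 0 0 0 0;0.35 0 0 0 0;0.35 0 0 0 0;0.35 0 0 0.3 0;0.35 0 0 0.5 0;0.35 0 0 0.3 0;0.35 0 0 0.19 0;0.35 0 0 0 0;0 0 0 0 0;0 0 0 0 0;0 0 0 0 0;0 0 0 0 0", grip_force=30)

```text
time_s: 15.72
ee_pos: [0.5926, 0.2922, 0.0675]
tool_rot: [-0.455, 0.89, -0.0, 0.0]
ft_force: [-0.1, -0.1, 0.0]
width: 0.124
```

Call:
servo_tool(moves="0 0 0 -0.03 0;0 0 0.1 0 0;0 0 0.2 0 0;0 0 0.3 0 0;0 0 0.3 0 0;0 0 0.3 0 0;0 0 0.3 0 0;0 0 0.3 0 0;0 0 0.3 0 0;0 0 0.25 0 0;0 0 0.15 0 0;0 0 0 0 0;0 0 0 0 0")

```text
time_s: 17.35
ee_pos: [0.5118, 0.3503, 0.0687]
tool_rot: [-0.455, 0.89, -0.0, 0.0]
ft_force: [0.0, 0.6, -0.7]
width: 0.126
```

```bash
python3 -c "
from h import *
rep()
d=get('scene');cv2.imwrite('pics/slid.png',cv2.resize(d['img'][60:190,240:410],(780,600)))"
```

```text
t 17.35 p [0.5118 0.3503 0.0687] tool y 144.15 zdown [ 0. -0. -1.] w 0.126 F [ 0.03  0.64 -0.67] j [-0.65  0.58  0.    1.74 -0.    0.82  1.87]
```

View pics/slid.png

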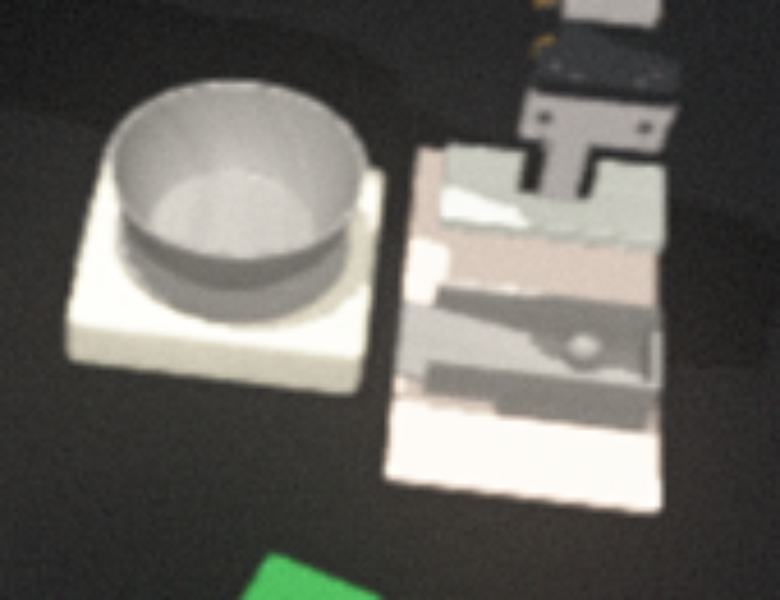

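Lid is clear and level, and the ball sits in the tin. Lowering the lid to the tile.

Call:
servo_tool(moves="0 0 0 0.2 0;0 0 0 0.3 0;0 0 0 0.2 0;0 0 0 0.12 0;0 0 0 0.08 0;0 0 0 0.02 0;0 0 0 0 0;0.15 0 0 0 0;0.2 0 0 0 0;0.35 0 0 0 0;0.35 0 0 0 0;0.35 0 0 0 0;0.35 0 0 -0.6 0;0.35 0 0 -0.8 0;0.35 0 0 -0.8 0;0.35 0 0 0 0;0.35 0 0 0 0")

```text
time_s: 19.52
ee_pos: [0.5112, 0.3505, 0.1193]
tool_rot: [-0.455, 0.89, -0.0, -0.0]
ft_force: [0.3, -0.5, -0.2]
width: 0.349
```

```bash
python3 -c "
from h import *
rep(.593,.292,.12,144.2)
xb=np.array([.585,.811]);
for n in('top','scene'):
  d=get(n);P=cloud(d)
  m=np.hypot(P[...,0]-.55,P[...,1]-.32)<.18
  def rect(m,n): q=P[m]; r=cv2.minAreaRect(q[:,:2].astype(np.float32)); print(n,len(q),np.round(r[0],4),np.round(r[1],4),r[2],np.percentile(q[:,2],[5,50,95]))
  mm=m&(np.hypot(P[...,0]-.512,P[...,1]-.35)<.08)
  rect(mm&(abs(P[...,2]-.016)<.0035),n+' lid')
  tin=m&(np.hypot(P[...,0]-.593,P[...,1]-.292)<.085)
  tin2=tin&(P[...,2]>.022)&(P[...,2]<.046)
  rect(tin2,n+' tin all')
  rect(tin&(P[...,2]>.037)&(P[...,2]<.046),n+' tin top')
  b=np.hypot(P[...,0]-.451,P[...,1]-.181)<.09
  q=P[b&(P[...,2]>.083)&(P[...,2]<.093)][:,:2].astype(np.float32); print(n,'rim',len(q),cv2.minEnclosingCircle(q))
"
```

```text
t 19.52 p [0.5112 0.3505 0.1193] tool y 144.18 zdown [-0. -0. -1.] w 0.349 F [ 0.31 -0.47 -0.24] j [-0.65  0.52  0.    1.71 -0.    0.91  1.87]
 turn units -0.0034036793757366013
 shift units (now axes) [-0.01  -2.515 -0.018]
top lid 624 [0.5232 0.3239] [0.0866 0.1097] 54.085391998291016 [0.0132819  0.01585415 0.0187163 ]
top tin all 666 [0.5898 0.2872] [0.1355 0.0612] 54.0398063659668 [0.02264388 0.02940703 0.04349043]
top tin top 216 [0.5943 0.2933] [0.1204 0.061 ] 54.166080474853516 [0.03822479 0.04176644 0.04440935]
top rim 316 ((0.45216143131256104, 0.18236897885799408), 0.06994809955358505)
scene lid 686 [0.5314 0.3373] [0.1197 0.1119] 54.09373474121094 [0.01369685 0.0163465  0.01884505]
scene tin all 992 [0.5883 0.2873] [0.1359 0.0664] 53.95523452758789 [0.02310388 0.03111652 0.04310661]
scene tin top 317 [0.5929 0.2936] [0.1202 0.0664] 53.95833969116211 [0.03736972 0.04127873 0.04435855]
scene rim 307 ((0.4502961337566376, 0.1816796511411667), 0.07153867185115814)
```

Lid is flat on the tile (top at 0.016) and the tin is upright at (0.593,0.2925). The tool can't tilt, so I'll grip the tin behind its centre, at x=+30. With the spout's underside resting on the bowl rim, I'll loosen the grip and raise it so the tin pivots between the pads.

```bash
python3 -c "
from h import *
rep(.6106,.3168,.12,144.2)"
```

```text
t 19.62 p [0.511  0.3504 0.1188] tool y 144.18 zdown [-0.001 -0.001 -1.   ] w 0.348 F [1.19 0.32 0.35] j [-0.65  0.52  0.    1.71 -0.    0.91  1.87]
 turn units -0.003605128399925661
 shift units (now axes) [-0.776 -2.51  -0.032]
```

Call:
servo_tool(moves="1 -0.1 -0.4 0 0;1 -0.13 -0.42 0 0;1 -0.13 -0.42 0 0;1 -0.13 -0.42 0 0;1 -0.13 -0.42 0 0;1 -0.15 -0.43 0 0;1 0 0 0 0;1 0 0 0.5 0;1 0 0 0.6 0;1 0 0 0.6 0;1 0 0 0.4 0;1 0 0 0.25 0;1 0 0 0 0;0 0 0 0 0;0 0 0 0 0;0 0 0 0 0;0 0 0 0 0;0 0 0 0 0", grip_force=55)

```text
time_s: 21.88
ee_pos: [0.611, 0.317, 0.0261]
tool_rot: [-0.455, 0.89, -0.0, 0.0]
ft_force: [-1.8, -0.3, 3.6]
width: 0.636
```

Call:
servo_tool(moves="0 0 0 -0.1 0;0 0 0 -0.2 0;0 0 0 -0.4 0;0 0 0 -0.6 0;0 0 0 -0.6 0;0 0 0 -0.4 0;0 0 0 -0.1 0;0 0 0 0 0")

```text
time_s: 22.88
ee_pos: [0.6107, 0.3168, 0.1216]
tool_rot: [-0.455, 0.89, -0.0, -0.0]
ft_force: [0.4, 0.2, -4.1]
width: 0.635
```

```bash
python3 -c "
from h import *
xb=np.array([.585,.811]);T=np.array([.451,.1815])+.134*xb;print(T)
rep(T[0],T[1],.115,144.2)
d=get('scene');cv2.imwrite('pics/up.png',cv2.resize(d['img'][50:190,240:410],(728,600)))"
```

```text
[0.52939  0.290174]
t 22.88 p [0.6107 0.3168 0.1216] tool y 144.18 zdown [-0. -0. -1.] w 0.635 F [ 0.42  0.19 -4.11] j [-0.54  0.62  0.02  1.52 -0.01  1.    2.  ]
 turn units -0.0036109331809370815
 shift units (now axes) [1.73  1.258 0.165]
```

View pics/up.png

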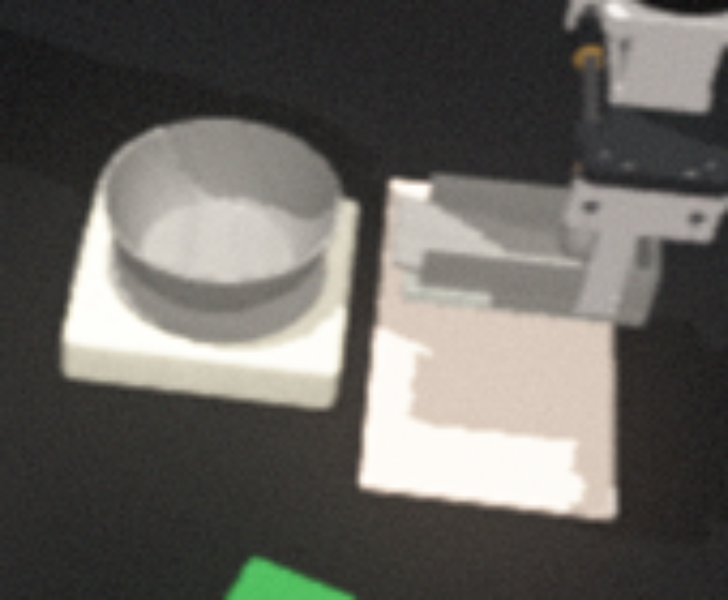

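Held level with the ball inside. Moving over the rim.

Call:
servo_tool(moves="0 0.15 0.1 0 0;0 0.2 0.15 0 0;0 0.25 0.18 0 0;0 0.25 0.18 0 0;0 0.25 0.18 0 0;0 0.25 0.18 0 0;0 0.2 0.15 0 0;0 0.18 0.138 0 0;0 0 0 0.1 0;0 0 0 0.1 0;0 0 0 0.1 0;0 0 0 0.05 0;0 0 0 0 0;0 0 0 0 0")

```text
time_s: 24.68
ee_pos: [0.5297, 0.2903, 0.1079]
tool_rot: [-0.455, 0.89, -0.0, 0.0]
ft_force: [0.6, 0.2, -5.1]
width: 0.632
```

```bash
cat >> h.py <<'E'
XB=np.array([.585,.811]);YB=np.array([-.811,.585])
def prof():
    p=np.array(status.read_state()['ee_pos']); print('tcp xb',((p[:2]-[.451,.1815])@XB).round(4),'yb',((p[:2]-[.451,.1815])@YB).round(4),'z',p[2].round(4))
    d=get('scene');P=cloud(d);q=P[d['depth']>0];xy=q[:,:2]-[.451,.1815];x=xy@XB;y=xy@YB
    # near outer side wall (y=-30) and its top edge
    m=(abs(y+.0305)<.0035)&(q[:,2]>.05)&(x>-.02)&(x<.2)
    for a in np.arange(-.01,.2,.015):
        k=m&(x>=a)&(x<a+.015)
        if k.sum()>1: print(' x%.3f n%d z %.3f..%.3f'%(a+.0075,k.sum(),q[k,2].min(),q[k,2].max()))
    return d
E
python3 -c "
from h import *
rep();prof()"
```

```text
t 24.68 p [0.5297 0.2903 0.1079] tool y 144.18 zdown [ 0. -0. -1.] w 0.632 F [ 0.59  0.18 -5.1 ] j [-0.56  0.5   0.01  1.76 -0.01  0.88  1.97]
tcp xb 0.1343 yb -0.0002 z 0.1079
 x0.027 n2 z 0.110..0.112
 x0.042 n24 z 0.100..0.125
 x0.057 n68 z 0.060..0.126
 x0.073 n56 z 0.099..0.126
 x0.087 n66 z 0.089..0.126
 x0.103 n188 z 0.088..0.363
 x0.117 n134 z 0.087..0.299
 x0.133 n48 z 0.088..0.299
 x0.147 n91 z 0.088..0.299
 x0.162 n130 z 0.090..0.369
 x0.177 n20 z 0.309..0.369
```

Call:
servo_tool(moves="0 0 0 0.1 0;0 0 0 0.08 0;0 0 0 0 0;0 0 0 0 0", grip_force=20)

```text
time_s: 25.22
ee_pos: [0.5296, 0.2902, 0.1007]
tool_rot: [-0.455, 0.89, -0.0, -0.0]
ft_force: [-0.2, -0.3, -4.2]
width: 0.637
```

Call:
servo_tool(moves="0 0 0 0 0;0 0 0 0 0;0 0 0 0 0", grip_force=10)

```text
time_s: 25.6
ee_pos: [0.5296, 0.2902, 0.1007]
tool_rot: [-0.455, 0.89, -0.0, 0.0]
ft_force: [0.4, -0.1, -4.5]
width: 0.637
```

```bash
python3 -c "
from h import *
rep();prof()"
```

```text
t 25.6 p [0.5296 0.2902 0.1007] tool y 144.18 zdown [ 0. -0. -1.] w 0.637 F [ 0.38 -0.07 -4.53] j [-0.56  0.51  0.01  1.77 -0.01  0.86  1.97]
tcp xb 0.1342 yb -0.0002 z 0.1007
 x0.027 n2 z 0.102..0.103
 x0.042 n23 z 0.090..0.118
 x0.057 n57 z 0.060..0.118
 x0.073 n51 z 0.092..0.119
 x0.087 n68 z 0.080..0.118
 x0.103 n190 z 0.080..0.363
 x0.117 n129 z 0.081..0.293
 x0.133 n47 z 0.082..0.292
 x0.147 n84 z 0.081..0.291
 x0.162 n131 z 0.082..0.365
 x0.177 n28 z 0.303..0.368
```

Call:
servo_tool(moves="0 0 0 0 0;0 0 0 0 0;0 0 0 0 0;0 0 0 0 0", grip_force=5)

```text
time_s: 26.15
ee_pos: [0.5296, 0.2902, 0.1007]
tool_rot: [-0.455, 0.89, -0.0, -0.0]
ft_force: [0.1, -0.2, -3.9]
width: 0.64
```

```bash
python3 -c "
from h import *
rep();prof()"
```

```text
t 26.15 p [0.5296 0.2902 0.1007] tool y 144.17 zdown [ 0. -0. -1.] w 0.64 F [ 0.11 -0.16 -3.9 ] j [-0.56  0.51  0.01  1.77 -0.01  0.86  1.97]
tcp xb 0.1342 yb -0.0001 z 0.1007
 x0.042 n24 z 0.090..0.115
 x0.057 n64 z 0.060..0.116
 x0.073 n57 z 0.089..0.117
 x0.087 n67 z 0.080..0.311
 x0.103 n202 z 0.079..0.363
 x0.117 n128 z 0.081..0.291
 x0.133 n51 z 0.081..0.292
 x0.147 n87 z 0.080..0.291
 x0.162 n138 z 0.082..0.367
 x0.177 n29 z 0.304..0.369
```

It slips gently at 5 N and now rests on the rim. Raising along the arc.

Call:
servo_tool(moves="0 0.01 0 -0.05 0;0 0.01 0 -0.05 0;0 0.02 0 -0.06 0;0 0.02 0 -0.06 0;0 0.03 0 -0.06 0;0 0.03 0 -0.06 0;0 0.03 0 -0.05 0;0 0.03 0 -0.05 0;0 0.04 0 -0.05 0;0 0.04 0 -0.05 0;0 0 0 0 0")

```text
time_s: 27.58
ee_pos: [0.5235, 0.2817, 0.1224]
tool_rot: [-0.455, 0.89, -0.0, 0.0]
ft_force: [-0.5, -0.4, -4.0]
width: 0.641
```

```bash
python3 -c "
from h import *
rep();prof()"
```

```text
t 27.57 p [0.5235 0.2817 0.1224] tool y 144.17 zdown [ 0. -0. -1.] w 0.641 F [-0.49 -0.43 -4.  ] j [-0.56  0.47  0.01  1.78 -0.01  0.89  1.98]
tcp xb 0.1236 yb -0.0002 z 0.1224
 x0.027 n2 z 0.090..0.091
 x0.042 n44 z 0.086..0.112
 x0.057 n65 z 0.062..0.117
 x0.073 n58 z 0.093..0.124
 x0.087 n155 z 0.087..0.362
 x0.103 n135 z 0.088..0.363
 x0.117 n80 z 0.093..0.314
 x0.133 n70 z 0.101..0.313
 x0.147 n126 z 0.105..0.368
 x0.162 n73 z 0.109..0.367
```

Tilt is 21°, as planned. Continuing to about 42°.

Call:
servo_tool(moves="0 0.05 0 -0.055 0;0 0.05 0 -0.055 0;0 0.05 0 -0.055 0;0 0.05 0 -0.05 0;0 0.05 0 -0.05 0;0 0.05 0 -0.05 0;0 0.06 0 -0.05 0;0 0.06 0 -0.045 0;0 0.05 0 -0.045 0;0 0 0 0 0;0 0 0 0 0;0 0 0 0 0")

```text
time_s: 29.12
ee_pos: [0.5125, 0.2666, 0.1404]
tool_rot: [-0.455, 0.89, -0.0, -0.0]
ft_force: [-0.4, -0.7, -3.4]
width: 0.642
```

```bash
python3 -c "
from h import *
rep();d=prof();cv2.imwrite('pics/tilt.png',cv2.resize(d['img'][40:180,240:410],(728,600)))"
```

```text
t 29.12 p [0.5125 0.2666 0.1404] tool y 144.18 zdown [-0. -0. -1.] w 0.642 F [-0.4  -0.7  -3.37] j [-0.54  0.42  0.01  1.81 -0.01  0.91  1.99]
tcp xb 0.105 yb -0.0001 z 0.1404
 x0.027 n16 z 0.077..0.102
 x0.042 n59 z 0.077..0.111
 x0.057 n76 z 0.060..0.123
 x0.073 n120 z 0.093..0.360
 x0.087 n153 z 0.093..0.331
 x0.103 n85 z 0.105..0.333
 x0.117 n115 z 0.114..0.331
 x0.133 n110 z 0.125..0.366
 x0.147 n24 z 0.135..0.363
```

View pics/tilt.png

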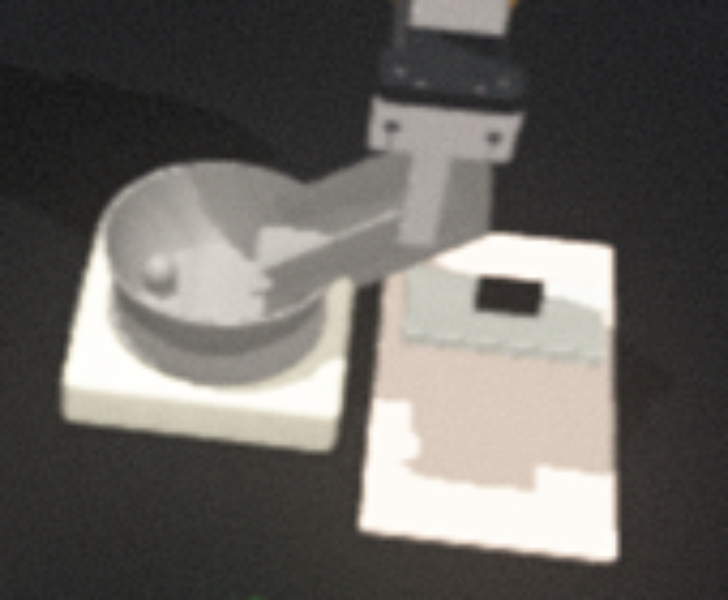

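The ball lies in the bowl with the tin tilted about 37–40°. I'll wait a second for it to settle, then reverse the arc so the rim levels the tin, and tighten.

Call:
servo_tool(moves="0 0 0 0 0;0 0 0 0 0;0 0 0 0 0;0 0 0 0 0;0 0 0 0 0;0 0 0 0 0;0 0 0 0 0;0 0 0 0 0")

```text
time_s: 30.18
ee_pos: [0.5125, 0.2665, 0.1405]
tool_rot: [-0.455, 0.89, -0.0, -0.0]
ft_force: [0.2, 0.2, -3.1]
width: 0.636
```

Call:
servo_tool(moves="0 -0.05 0 0.045 0;0 -0.06 0 0.045 0;0 -0.06 0 0.05 0;0 -0.05 0 0.05 0;0 -0.05 0 0.05 0;0 -0.05 0 0.05 0;0 -0.05 0 0.055 0;0 -0.05 0 0.055 0;0 -0.05 0 0.055 0;0 -0.04 0 0.05 0;0 -0.04 0 0.05 0;0 -0.03 0 0.05 0;0 -0.03 0 0.05 0;0 -0.03 0 0.06 0;0 -0.03 0 0.06 0;0 -0.02 0 0.06 0;0 -0.02 0 0.06 0;0 -0.01 0 0.05 0;0 -0.01 0 0.05 0;0 0 0 0.03 0")

```text
time_s: 32.67
ee_pos: [0.5297, 0.2904, 0.0994]
tool_rot: [-0.455, 0.89, -0.0, 0.0]
ft_force: [-0.8, 0.1, -1.8]
width: 0.639
```

```bash
python3 -c "
from h import *
rep();d=prof()
P=cloud(d)
xy=P[...,:2]-[.451,.1815]; m=(np.hypot(xy[...,0],xy[...,1])<.06)&(P[...,2]>.055)&(P[...,2]<.075)&(xy@XB<.01)
print(m.sum(), P[m].mean(0), P[m][:,2].max())
"
```

```text
t 32.67 p [0.5297 0.2904 0.0994] tool y 144.18 zdown [ 0.  0. -1.] w 0.639 F [-0.83  0.06 -1.81] j [-0.56  0.52  0.01  1.77 -0.01  0.86  1.97]
tcp xb 0.1343 yb -0.0001 z 0.0994
 x0.027 n2 z 0.101..0.101
 x0.042 n37 z 0.090..0.118
 x0.057 n63 z 0.058..0.115
 x0.073 n56 z 0.077..0.114
 x0.087 n73 z 0.074..0.114
 x0.103 n200 z 0.075..0.361
 x0.117 n128 z 0.074..0.289
 x0.133 n66 z 0.071..0.290
 x0.147 n92 z 0.070..0.291
 x0.162 n118 z 0.072..0.369
 x0.177 n27 z 0.300..0.369
184 [0.41343442 0.16996253 0.06035861] 0.0731522579339582
```

The tin is nearly level again (about 3° spout-up) and the ball is in the bowl. Tighten, lift and return.

Call:
servo_tool(moves="0 0 0 0 0;0 0 0 0 0;0 0 0 0 0;0 0 0 -0.1 0;0 0 0 -0.25 0;0 0 0 -0.25 0;0 0 0 -0.2 0;0 -0.15 -0.1 0 0;0 -0.2 -0.15 0 0;0 -0.25 -0.18 0 0;0 -0.25 -0.18 0 0;0 -0.25 -0.18 0 0;0 -0.25 -0.18 0 0;0 -0.2 -0.15 0 0;0 -0.18 -0.138 0 0;0 0 0 0 0;0 0 0 0 0", grip_force=55)

```text
time_s: 34.85
ee_pos: [0.6106, 0.3169, 0.1314]
tool_rot: [-0.455, 0.89, -0.0, -0.0]
ft_force: [0.2, -0.4, -4.1]
width: 0.634
```

Call:
servo_tool(moves="0 0 0 0.3 0;0 0 0 0.5 0;0 0 0 0.5 0;0 0 0 0.4 0;0 0 0 0.25 0;0 0 0 0.1 0;0 0 0 0 0;0 0 0 0 0")

```text
time_s: 35.85
ee_pos: [0.6112, 0.3171, 0.0501]
tool_rot: [-0.455, 0.89, -0.0, 0.0]
ft_force: [-0.8, -0.9, -4.3]
width: 0.634
```

```bash
python3 -c "
from h import *
rep();d=get('scene');P=cloud(d);q=P[d['depth']>0];xy=q[:,:2]-[.451,.1815];x=xy@XB;y=xy@YB
m=(abs(y+.081)<.004)&(x>.09)&(x<.26)
for a in np.arange(.09,.26,.015):
    k=m&(x>=a)&(x<a+.015)&(q[:,2]<.2)
    if k.sum()>1: print(' x%.3f n%d z %.3f..%.3f'%(a+.0075,k.sum(),*np.percentile(q[k,2],[2,98])))
"
```

```text
t 35.85 p [0.6112 0.3171 0.0501] tool y 144.17 zdown [ 0.001  0.    -1.   ] w 0.634 F [-0.77 -0.91 -4.31] j [-0.53  0.71  0.02  1.56 -0.01  0.88  2.  ]
 x0.098 n18 z -0.002..0.055
 x0.112 n61 z 0.004..0.067
 x0.128 n68 z 0.005..0.068
 x0.143 n71 z 0.004..0.064
 x0.158 n86 z 0.004..0.064
 x0.172 n92 z 0.005..0.157
 x0.188 n95 z 0.005..0.190
 x0.203 n43 z 0.005..0.080
 x0.217 n61 z 0.005..0.059
 x0.233 n34 z 0.004..0.157
 x0.247 n12 z -0.002..0.003
 x0.263 n7 z -0.004..0.003
```

Call:
servo_tool(moves="0 0 0 0.15 0;0 0 0 0.12 0;0 0 0 0.08 0;0 0 0 0.04 0;0 0 0 0 0;0 0 0 0 0", grip_force=25)

```text
time_s: 36.65
ee_pos: [0.611, 0.3167, 0.0341]
tool_rot: [-0.455, 0.89, -0.0, -0.0]
ft_force: [-2.6, -2.4, 5.3]
width: 0.636
```

Call:
servo_tool(moves="0 0 0 0.03 0;0 0 0 0.03 0;0 0 0 0 0", grip_force=6)

```text
time_s: 37.02
ee_pos: [0.6115, 0.3175, 0.032]
tool_rot: [-0.455, 0.89, 0.0, 0.001]
ft_force: [-0.7, 0.3, 5.9]
width: 0.638
```

Call:
servo_tool(moves="0.7 0 0 0 0;0.8 0 0 0 0;1 0 0 0 0;1 0 0 0 0;1 0 0 -0.4 0;1 0 0 -0.7 0;1 0 0 -0.8 0;1 0 0 -0.8 0;1 0 0 -0.8 0;1 -0.8 0 -0.8 0;1 -0.8 0 -0.6 0;1 -0.8 0 0 0;1 0 0 0 0;1 0 0 0 0")

```text
time_s: 38.78
ee_pos: [0.6669, 0.3941, 0.2279]
tool_rot: [-0.455, 0.89, -0.0, 0.0]
ft_force: [-0.5, 0.3, 0.6]
width: 1.0
```

```bash
python3 -c "
from h import *
rep();d=get('scene');P=cloud(d);q=P[d['depth']>0];xy=q[:,:2]-[.451,.1815];x=xy@XB;y=xy@YB
m=(abs(y+.081)<.004)
for a in np.arange(.09,.26,.015):
    k=m&(x>=a)&(x<a+.015)&(q[:,2]<.2)
    if k.sum()>1: print(' x%.3f n%d z %.3f..%.3f'%(a+.0075,k.sum(),*np.percentile(q[k,2],[2,98])))
k=(abs(y-.05)<.028)&(abs(x-.173)<.055)&(abs(y-.05)>.012)&(q[:,2]<.03);A=np.c_[x[k],y[k],np.ones(k.sum())];print('lid plane',np.linalg.lstsq(A,q[k,2],rcond=None)[0],q[k,2].mean())
r=np.hypot(x,y);k=(r<.06)&(q[:,2]>.052)&(q[:,2]<.075);print('ball',k.sum(),q[k].mean(0),r[k].mean())
cv2.imwrite('pics/end.png',cv2.resize(d['img'][50:190,240:410],(728,600)))
"
```

```text
t 38.77 p [0.6669 0.3941 0.2279] tool y 144.16 zdown [ 0. -0. -1.] w 1.0 F [-0.5   0.27  0.64] j [-0.59  0.7   0.02  1.15 -0.02  1.3   1.95]
 x0.098 n24 z -0.001..0.030
 x0.112 n61 z 0.004..0.044
 x0.128 n65 z 0.005..0.044
 x0.143 n70 z 0.005..0.044
 x0.158 n77 z 0.004..0.044
 x0.172 n80 z 0.005..0.044
 x0.188 n77 z 0.005..0.044
 x0.203 n84 z 0.005..0.043
 x0.217 n79 z 0.005..0.042
 x0.233 n31 z 0.004..0.042
 x0.247 n13 z -0.002..0.002
 x0.263 n13 z -0.002..0.004
lid plane [0.00431892 0.03970641 0.01313781] 0.015570006993099053
ball 386 [0.42530995 0.19189625 0.05837077] 0.05278043576698877
```

View pics/end.png

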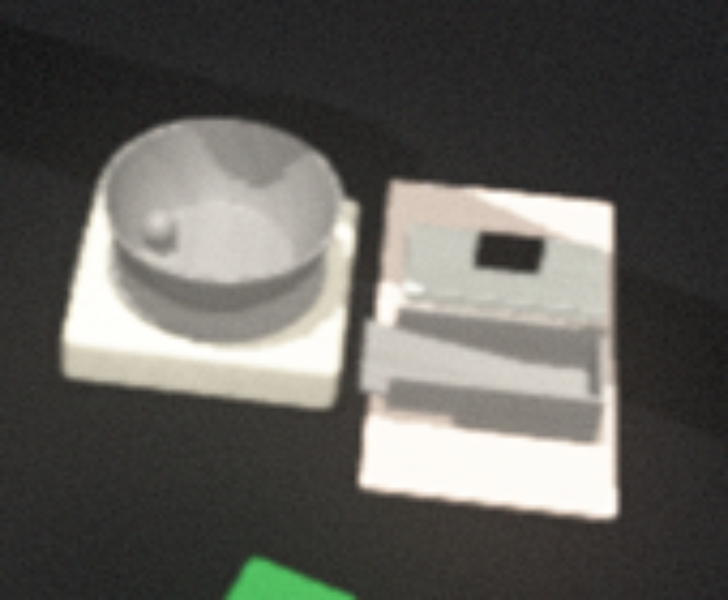

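```bash
python3 -c "
from h import *
d=get('scene');B=np.array([.451,.1815])
b=ray(d,277.4,104.4,.057)[:2]-B;print('ball xb yb',b@XB,b@YB,np.hypot(*b))
P=cloud(d);xy=P[...,:2]-B;x=xy@XB;y=xy@YB
k=(d['img'].max(2)<70)&(P[...,2]>.03)&(P[...,2]<.045)&(abs(x-.17)<.06)&(y>0)&(y<.12)
print('knob',k.sum(),x[k].mean(),y[k].mean(),P[k][:,2].max())
print(job_done())"
```

```text
ball xb yb -0.033420191392714994 -0.0014391928146583362 0.03345206864891763
knob 61 0.17164532306667368 0.04608297889057166 0.04303367230114686
the job is handed in; nothing more can be done
None
```

The job is handed in. By my own checks every step came out as asked; the interface gave no verdict.

**What I did:** I pinched the tin and lid together across the seam, carried them level to the tile, and slid the lid off by its knob with only about 1 mm of lift. The tool cannot tilt, so I poured with the spout's underside resting on the bowl rim. At 5 N grip, raising the rear let the tin pivot about 40° in the fingers. Reversing that levelled the tin, and I set it back on the tile.

**Last checks:**
- **Ball:** it is in the bowl, about 33 mm from the bowl's centre.
- **Tin:** it stands level on the tile, with its top edge at z about 0.042–0.044.
- **Lid:** it lies flat, knob up, with its top at z about 0.016 and its centre about 95–100 mm from the tin's.
- **Robot:** the gripper is open and clear of everything. The job took about 39 s on the robot's clock, of the 67 s allowed.

**Checks that disagreed:**
- **Tin in the grip:** it slipped about 6 mm and ended about 3° spout-up after the pour. Pressing it lightly onto the tile and releasing it levelled it again.
- **Lid tilt:** a plane fit through the lid gave about 2° of tilt, within the 8° limit and possibly camera noise.
- **Ball position:** the first depth average put it 53 mm from the centre, because it included bowl-wall points. I rely on the 33 mm measured directly from the image.

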